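# Put the returned amber bottles away by cap colour

## Task

Four brown amber-glass medicine bottles have come back to the pharmacy counter: put each one away, standing upright, in the small stock bin of the same colour as its cap. Set the glass down gently without dropping it or knocking it over, and leave the white plastic bottles where they stand, whatever the colour of their caps.

Things in the scene. Friction and masses are not known exactly. Their poses are not given: they have to be found in the camera images.
- red_bottle: Dark amber (brown) glass medicine bottle with a red cap. Round, standing upright and loose: body 40 mm in diameter up to 66 mm height with a white blank label around it, a short shoulder, then a red cap 27 mm in diameter from 76 to 95 mm (total height 95 mm). About 70 to 140 g. Origin: centre of its underside; z up along its axis. It belongs in the red bin.
- blue_bottle: Dark amber (brown) glass medicine bottle with a blue cap. Round, standing upright and loose: body 40 mm in diameter up to 66 mm height with a white blank label around it, a short shoulder, then a blue cap 27 mm in diameter from 76 to 95 mm (total height 95 mm). About 70 to 140 g. Origin: centre of its underside; z up along its axis. It belongs in the blue bin.
- green_bottle: Dark amber (brown) glass medicine bottle with a green cap. Round, standing upright and loose: body 40 mm in diameter up to 66 mm height with a white blank label around it, a short shoulder, then a green cap 27 mm in diameter from 76 to 95 mm (total height 95 mm). About 70 to 140 g. Origin: centre of its underside; z up along its axis. It belongs in the green bin.
- yellow_bottle: Dark amber (brown) glass medicine bottle with a yellow cap. Round, standing upright and loose: body 40 mm in diameter up to 66 mm height with a white blank label around it, a short shoulder, then a yellow cap 27 mm in diameter from 76 to 95 mm (total height 95 mm). About 70 to 140 g. Origin: centre of its underside; z up along its axis. It belongs in the yellow bin.
- white_bottle_blue: White plastic bottle with a blue cap, same shape as the amber ones, to be left where it stands. Round, standing upright and loose: body 40 mm in diameter up to 66 mm height with a white blank label around it, a short shoulder, then a blue cap 27 mm in diameter from 76 to 95 mm (total height 95 mm). About 70 to 140 g. Origin: centre of its underside; z up along its axis.
- white_bottle_red: White plastic bottle with a red cap, same shape as the amber ones, to be left where it stands. Round, standing upright and loose: body 40 mm in diameter up to 66 mm height with a white blank label around it, a short shoulder, then a red cap 27 mm in diameter from 76 to 95 mm (total height 95 mm). About 70 to 140 g. Origin: centre of its underside; z up along its axis.
- red_bin: Shallow red plastic stock bin, fixed to the counter, open on top: 76 mm square outside, 68 mm square inside, walls 4 mm thick and 26 mm high, floor 4 mm thick (a bottle in it stands 4 mm above the counter). Empty at the start. Origin: centre of its underside on the counter; x and y along its sides, z up. A small white label is on its -x side.
- blue_bin: Shallow blue plastic stock bin, fixed to the counter, open on top: 76 mm square outside, 68 mm square inside, walls 4 mm thick and 26 mm high, floor 4 mm thick (a bottle in it stands 4 mm above the counter). Empty at the start. Origin: centre of its underside on the counter; x and y along its sides, z up. A small white label is on its -x side.
- green_bin: Shallow green plastic stock bin, fixed to the counter, open on top: 76 mm square outside, 68 mm square inside, walls 4 mm thick and 26 mm high, floor 4 mm thick (a bottle in it stands 4 mm above the counter). Empty at the start. Origin: centre of its underside on the counter; x and y along its sides, z up. A small white label is on its -x side.
- yellow_bin: Shallow yellow plastic stock bin, fixed to the counter, open on top: 76 mm square outside, 68 mm square inside, walls 4 mm thick and 26 mm high, floor 4 mm thick (a bottle in it stands 4 mm above the counter). Empty at the start. Origin: centre of its underside on the counter; x and y along its sides, z up. A small white label is on its -x side.
Mind the look-alikes: they are no part of the job. What is shaped like the yellow_bottle but purple is not meant.

How it is judged:
At the end, for the whole second after the job is handed in: Each amber bottle stands upright (0.12 rad), released and at rest, in the bin of its cap's colour, its axis within 18 mm of the bin's centre along each side, its foot at most 10 mm above the counter; both white bottles upright (0.12 rad), within 20 mm of their starts (x of red_bottle in the frame of red_bin between -0.018 and 0.018 m and y of red_bottle in the frame of red_bin between -0.018 and 0.018 m and z of red_bottle in the frame of red_bin below 0.01 m and angle between each of red_bottle, blue_bottle, green_bottle, yellow_bottle, white_bottle_blue, white_bottle_red's own z axis and vertical below 0.12 rad and linear speed of each of red_bottle, blue_bottle, green_bottle, yellow_bottle below 0.02 m/s and angular speed of each of red_bottle, blue_bottle, green_bottle, yellow_bottle below 0.2 rad/s and contact force between the fingers and red_bottle below 0.05 N and x of blue_bottle in the frame of blue_bin between -0.018 and 0.018 m and y of blue_bottle in the frame of blue_bin between -0.018 and 0.018 m and z of blue_bottle in the frame of blue_bin below 0.01 m and contact force between the fingers and blue_bottle below 0.05 N and x of green_bottle in the frame of green_bin between -0.018 and 0.018 m and y of green_bottle in the frame of green_bin between -0.018 and 0.018 m and z of green_bottle in the frame of green_bin below 0.01 m and contact force between the fingers and green_bottle below 0.05 N and x of yellow_bottle in the frame of yellow_bin between -0.018 and 0.018 m and y of yellow_bottle in the frame of yellow_bin between -0.018 and 0.018 m and z of yellow_bottle in the frame of yellow_bin below 0.01 m and contact force between the fingers and yellow_bottle below 0.05 N and distance of each of white_bottle_blue, white_bottle_red from where it was at the start of the episode below 0.02 m); the robot touches nothing.
It fails at once if a white bottle is shifted by more than 20 mm or tipped over (distance of any of white_bottle_blue, white_bottle_red from where it was at the start of the episode above 0.02 m or angle between any of white_bottle_blue, white_bottle_red's own z axis and vertical above 0.3 rad).
It fails at once if an amber glass bottle is dropped (falls freely by more than about 25 mm) or thrown ((contact force between the fingers and red_bottle below 0.01 N and linear speed of red_bottle above 0.7 m/s) or (contact force between the fingers and blue_bottle below 0.01 N and linear speed of blue_bottle above 0.7 m/s) or (contact force between the fingers and green_bottle below 0.01 N and linear speed of green_bottle above 0.7 m/s) or (contact force between the fingers and yellow_bottle below 0.01 N and linear speed of yellow_bottle above 0.7 m/s)).
It fails at once if an amber glass bottle is tipped over (angle between any of red_bottle, blue_bottle, green_bottle, yellow_bottle's own z axis and vertical above 0.9 rad).
It also fails if it takes over 115 s, if anything falls off the work surface, if the arm or the gripper's body presses on something with over 40 N, if the wrist force passes 120 N, or if a joint passes its speed limit or range.

## Robot

A 7-joint arm with a two-finger parallel gripper is mounted at the origin on the work surface. World frame = base frame: x ahead of the robot, y to its left, z up, the work surface at z = 0. Lengths are in m, angles in rad, forces in N, time in s.
With the tool pointing down it reaches from about 0.4 to 0.875 m from the base axis. Payload 19.3 kg.
Tool frame: the origin (TCP) lies midway between the tips of the shut fingers; the grasp point (between the pads) lies bot.pinch_z behind it (bot.pinch_z is the distance from the TCP to the grasp point, in m); z points along the fingers, y is the line along which they close (so a half turn about z gives the same grasp; the last joint's range is limited). The gripper opens to 85 mm and grips with 20 to 120 N. Pads are 22 mm wide; open, the fingers measure 114 mm over their backs; the gripper's body (76 mm by 85 mm) begins 54 mm behind the grasp point. The pads swing forward as they close: fully open they stand 13 mm farther back than shut.
Start: joints at [1.098, 0.521, -0.036, 1.599, 0.021, 1.021, -0.113], TCP at [0.245, -0.575, 0.231] pointing down, gripper open.
Joint ranges: [-2.91, 2.91], [-0.3, 2.13], [-1.5, 1.42], [0.17, 2.43], [-1.26, 4.41], [0.16, 1.93], [-2.52, 2.52]. Speed limits (rad/s): [1.89, 1.89, 2.39, 2.39, 3.01, 3.01, 3.01].

## Interface

Orientations are given as [roll, pitch, yaw] about the fixed x, y, z axes, in that order (R = Rz(yaw) Ry(pitch) Rx(roll)).
In Python, from workcell import readout, grab_frame, camera_info, workorder, bot gives the robot as it stands. The module is installed in compiled form; this text tells all that it offers.
- The arm moves only by the tool drive_tool, never from a script. Its argument "targets" is a list of rows, each an object of numbers: "dx", "dy", "dz": the shift along the tool's x, y, z as a fraction of full scale; "yaw": the turn about the tool's z as a fraction of full scale; "fingers": the closure, from 0 (fully open) to 1 (shut). In form: [{"dx": .., "dy": .., "dz": .., "yaw": .., "fingers": ..}, ...]. A call has 1 to 20 rows; each row shifts and turns the commanded pose from where the row before left it, along the tool's axes as they then stand; what a row does not reach is not made up. Full scale, the value 1, is 0.1 m for a shift and 90 degrees for a turn. A row lasts 1/10 s, in which the tool goes at most 50 mm and 8.59 degrees, less where a joint would pass 70% of its speed; a pose out of reach is approached as far as the arm can. A call with a number of a shift or a turn outside -1 to 1 is refused whole. A call with a gripper value outside its range is refused whole. The fingers move at their own pace and stop on an object; "squeeze" is the grip in N (left out, the last holds). Time passes only in rows, so rows that do not move let the fingers close. It gives the time, the measured TCP pose, the force, the opening and the grip force at its end, in the units of the state.
- readout.observe(): the state, without advancing time (a new reading comes with each control period).
- grab_frame(name): name is "scene" or "top" or "wrist"; returns the picture (480x640x3 uint8, blue, green, red); there is no depth.
- camera_info(name): a dict with "fx", "fy", "cx", "cy" (pixels), "D" ([k1, k2, p1, p2, k3] as OpenCV has them; the pictures are not rectified), "T" (4x4, takes a point from camera to world coordinates); the wrist camera has in their place "hand_eye" (4x4, takes a point from camera to tool coordinates, whose origin is the TCP and whose axes are the flange's). Camera axes: x right, y up, looking along -z (the intrinsics and any distortion apply to the point x, -y, -z); pixel columns grow to the right and rows downward; lengths in m; the calibration is good to about 2 mm. A picture is of the moment at which its call begins: read the wrist's pose just before it. camera_info takes no time and is no camera call.
- workorder.job_done(): hands the job in; it is judged then, once.
The state is a dict: "clock": time; "qpos": joint angles; "qd": joint speeds; "joint_efforts": joint torques, N m; "position": TCP position; "tool_rot": TCP orientation; "force": force on the tool from outside, world axes, zero at the start; "moment": the same for the moment, N m; "grip_width": finger opening in m; "finger_force": force on a finger pad.
Only numpy, scipy, OpenCV 4.12 (cv2) and the standard library are available. Lean on these libraries where they do the work, as an engineer would, in place of code of your own. Each camera call takes 0.05 s, during which the arm holds its last target. There are 200 camera calls.

## Working session

There is one attempt and no reset: what is moved stays moved. The work goes in short steps, Python scripts to look and compute and a tool call to move; the robot and the scene stay as the last step left them, time stands still between calls to the robot, and variables do not carry over. Pictures are saved under pics/ and viewed, at most 14 in all, crops included, and the job is handed in when it is done.

Besides the shell and the picture viewer there is one more tool, called after "Request:" as name(argument=value, ...) on one line, values as JSON. drive_tool: Moves the arm, as the interface text tells. Shift numbers are shares of 0.1 m and turn numbers shares of 90 degrees, none past 1 either way. Its arguments: {"type":"object","properties":{"targets":{"type":"array","items":{"type":"object","properties":{"dx":{"type":"number","minimum":-1,"maximum":1},"dy":{"type":"number","minimum":-1,"maximum":1},"dz":{"type":"number","minimum":-1,"maximum":1},"yaw":{"type":"number","minimum":-1,"maximum":1},"fingers":{"type":"number"}}}},"squeeze":{"type":"number"}},"required":["targets"]}

```bash
mkdir -p pics; python3 - <<'E'
from workcell import readout, grab_frame, camera_info, bot
import cv2, numpy as np
np.set_printoptions(precision=4,suppress=True)
s=readout.observe(); print({k:np.round(v,4) for k,v in s.items()}, bot.pinch_z)
for n in("scene","top","wrist"):
    print(n,camera_info(n))
for n in("scene","top"):
    cv2.imwrite(f"pics/{n}0.png",grab_frame(n))
E
```

```text
{'clock': np.float64(0.0), 'qpos': array([ 1.0978,  0.522 , -0.0363,  1.6   ,  0.0212,  1.0211, -0.1128]), 'qd': array([ 0.0004, -0.0009,  0.0013, -0.0001,  0.0004, -0.0014,  0.0003]), 'joint_efforts': array([ -0.0024, -92.7121,   1.9791, -36.9929,   0.0178,   0.0082,
        -0.    ]), 'position': array([ 0.2448, -0.5747,  0.2307]), 'tool_rot': array([-3.1404,  0.0001,  0.4028]), 'force': array([-0.2513,  0.2092, -0.3803]), 'moment': array([-0.0062,  0.0258, -0.0085]), 'finger_force': np.float64(0.0), 'grip_width': np.float64(0.0852)} 0.0187
scene {'fx': 535.0014564000954, 'fy': 535.0014564000954, 'cx': 306.95824825157865, 'cy': 230.96333780101799, 'D': array([-0.0674,  0.    ,  0.    ,  0.    ,  0.    ]), 'T': array([[ 0.528 , -0.4824,  0.6989,  1.3066],
       [ 0.849 ,  0.2824, -0.4465, -0.5079],
       [ 0.0181,  0.8292,  0.5587,  0.6761],
       [ 0.    ,  0.    ,  0.    ,  1.    ]])}
top {'fx': 434.7487377974211, 'fy': 434.7487377974211, 'cx': 322.095983506559, 'cy': 233.11940944042334, 'D': array([-0.0005,  0.    ,  0.    ,  0.    ,  0.    ]), 'T': array([[-0.0051,  0.9984, -0.056 ,  0.436 ],
       [-0.9995, -0.0068, -0.0301, -0.0082],
       [-0.0304,  0.0558,  0.998 ,  1.1349],
       [ 0.    ,  0.    ,  0.    ,  1.    ]])}
wrist {'fx': 412.751824756231, 'fy': 412.751824756231, 'cx': 327.67405944587796, 'cy': 230.7829596056647, 'D': array([-0.0304,  0.    ,  0.    ,  0.    ,  0.    ]), 'hand_eye': array([[ 0.0007,  0.9647,  0.2633,  0.0671],
       [ 1.    , -0.0005, -0.0008, -0.0018],
       [-0.0007,  0.2633, -0.9647, -0.1424],
       [ 0.    ,  0.    ,  0.    ,  1.    ]])}
```

View pics/top0.png

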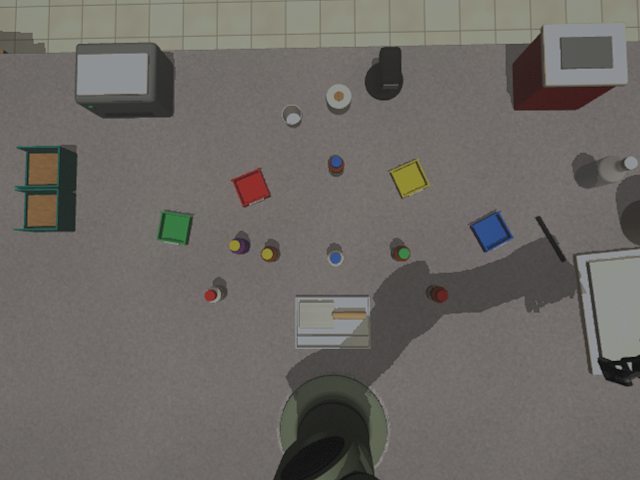

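View pics/scene0.png

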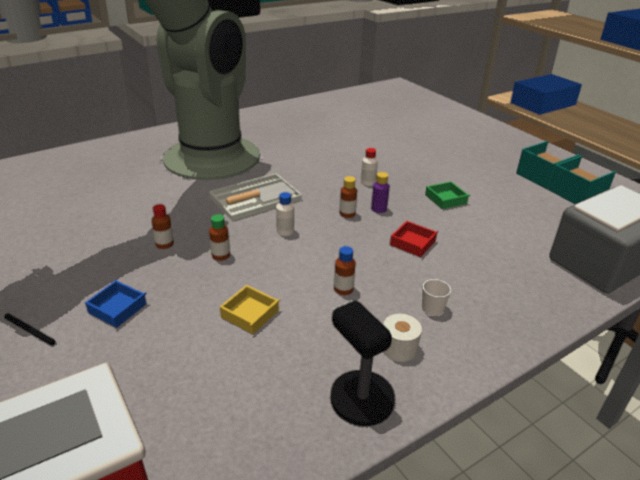

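```bash
python3 - <<'E'
import cv2
im=cv2.imread("pics/top0.png")
for n,(x,y) in dict(a=(150,140),b=(320,140)).items():
    c=im[y:y+170,x:x+200]
    c=cv2.resize(c,None,fx=3.5,fy=3.5,interpolation=cv2.INTER_CUBIC)
    c=cv2.convertScaleAbs(c,alpha=1.6)
    for k in range(0,200,20):
        cv2.putText(c,str(x+k),(int(k*3.5),10),0,.4,(255,255,255)); cv2.line(c,(int(k*3.5),12),(int(k*3.5),18),(255,255,255))
    for k in range(10,170,20):
        cv2.putText(c,str(y+k),(0,int(k*3.5)+4),0,.4,(255,255,255));cv2.line(c,(28,int(k*3.5)),(34,int(k*3.5)),(255,255,255))
    cv2.imwrite(f"pics/top_{n}.png",c)
E
```

```text
(no output)
```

View pics/top_a.png

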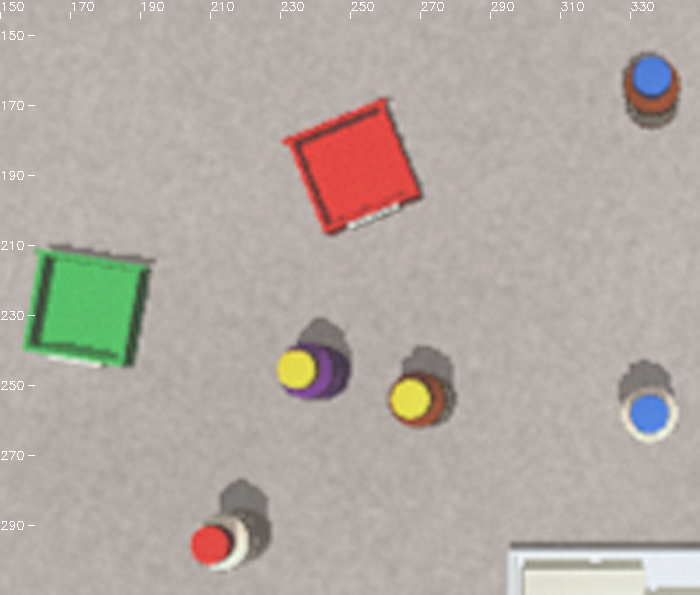

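View pics/top_b.png

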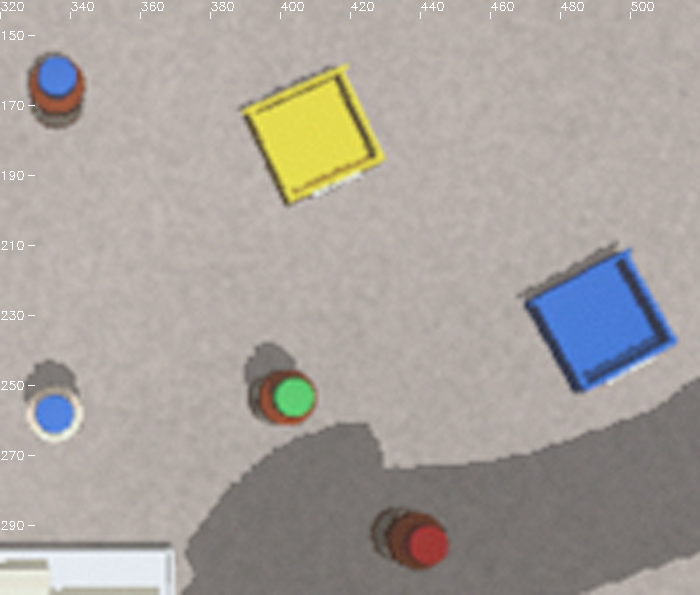

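```bash
cat > h.py <<'E'
import cv2, numpy as np
from scipy.optimize import minimize
from workcell import camera_info
np.set_printoptions(precision=4,suppress=True)
def K(c): return np.array([[c['fx'],0,c['cx']],[0,c['fy'],c['cy']],[0,0,1]])
F=np.diag([1,-1,-1])
def at_z(name,px,z):
    c=camera_info(name); u=cv2.undistortPoints(np.array([[px]],float),K(c),c['D'])[0,0]
    d=c['T'][:3,:3]@F@np.r_[u,1]; o=c['T'][:3,3]
    return o+d*(z-o[2])/d[2]
def proj(name,P):
    c=camera_info(name); R=F@c['T'][:3,:3].T; t=-R@c['T'][:3,3]
    return cv2.projectPoints(np.array(P,float),cv2.Rodrigues(R)[0],t,K(c),c['D'])[0][:,0]
H=dict(red=(0,8),yellow=(22,35),green=(50,80),blue=(100,125))
def mask(im,col):
    hsv=cv2.cvtColor(im,cv2.COLOR_BGR2HSV); a,b=H[col]
    m=cv2.inRange(hsv,(a,140,60),(b,255,255))
    if col=='red': m|=cv2.inRange(hsv,(174,140,60),(180,255,255))
    return m
E
python3 - <<'E'
from h import *
im=cv2.imread("pics/top0.png"); sc=cv2.imread("pics/scene0.png")
capT=dict(red=(441,295),yellow=(267,254),green=(403,253),blue=(336,162),purple=(235,245),wblue=(335,258),wred=(211,296))
capS=dict(red=(159,211),yellow=(349,182),green=(217,222),blue=(346,253),purple=(382,177),wblue=(285,198),wred=(370,153))
def blob(img,p,col):
    n,l,s,c=cv2.connectedComponentsWithStats(mask(img,col))
    i=1+np.argmin(np.hypot(*(c[1:]-p).T)+1e3*(s[1:,4]<15)); return c[i],s[i,4]
for k in capT:
    col={'purple':'yellow','wblue':'blue','wred':'red'}.get(k,k)
    t,a=blob(im,capT[k],col); s,b=blob(sc,capS[k],col)
    print(k,t,a,at_z('top',t,.094),' scene',s,b,at_z('scene',s,.087))
binT=dict(red=(251,188),yellow=(408,178),green=(175,228),blue=(491,231))
binS=dict(red=(414,239),yellow=(250,308),green=(447,195),blue=(116,303))
for k in binT:
  for name,img,p in(('top',im,binT[k]),('scene',sc,binS[k])):
    n,l,s,c=cv2.connectedComponentsWithStats(mask(img,k)); i=l[p[1],p[0]]
    y,x=np.nonzero(l==i); hull=cv2.convexHull(np.c_[x,y].astype(np.float32))
    def f(v):
        q=np.array([[sx*.038,sy*.038] for sx,sy in((1,1),(1,-1),(-1,-1),(-1,1))])
        cs,sn=np.cos(v[2]),np.sin(v[2]); q=q@np.array([[cs,sn],[-sn,cs]])+v[:2]
        P=np.r_[np.c_[q,[0]*4],np.c_[q,[.026]*4]]
        h=cv2.convexHull(proj(name,P).astype(np.float32))
        I=cv2.intersectConvexConvex(h,hull)[0]; return -I/(cv2.contourArea(h)+cv2.contourArea(hull)-I)
    p0=at_z(name,p,.01); b=min((minimize(f,[*p0[:2],w],method='Nelder-Mead',options=dict(initial_simplex=[[*p0[:2],w],[p0[0]+.01,p0[1],w],[p0[0],p0[1]+.01,w],[*p0[:2],w+.2]])) for w in(-.6,-.2,.2,.6)),key=lambda r:r.fun)
    print(k,name,b.x,b.fun)
E
```

```text
red [441.6633 295.3571] 98 [ 0.3453 -0.2585  0.094 ]  scene [159.1329 211.3427] 143 [ 0.3526 -0.2636  0.087 ]
yellow [266.8333 253.5882] 102 [0.446  0.1562 0.094 ]  scene [349.3077 181.6044] 91 [0.4467 0.1538 0.087 ]
green [166.7059 222.3529] 17 [0.5232 0.4007 0.094 ]  scene [217.225 220.875] 120 [ 0.447  -0.1743  0.087 ]
blue [335.7349 161.4217] 83 [ 0.6679 -0.0107  0.094 ]  scene [345.6815 253.3822] 157 [ 0.6694 -0.0142  0.087 ]
purple [234.4607 245.1124] 89 [0.4669 0.2346 0.094 ]  scene [381.6374 177.1538] 91 [0.4669 0.2322 0.087 ]
wblue [335.0133 257.68  ] 75 [ 0.4354 -0.0074  0.094 ]  scene [284.7273 197.8283] 99 [ 0.4361 -0.0108  0.087 ]
wred [209.7333 295.2   ] 90 [0.3471 0.2936 0.094 ]  scene [370.3875 152.3125] 80 [0.3474 0.291  0.087 ]
red top [ 0.6211  0.2116 -1.1532] -0.9332211374246845
red scene [0.6176 0.2092 0.453 ] -0.9259957936877649
yellow top [ 0.6402 -0.2016 -1.1246] -0.9239253185422142
yellow scene [ 0.6363 -0.2015  0.4168] -0.9328104535730355
green top [-0.0759  0.8018  1.3992] -0.004069593288168057Traceback (most recent call last):
  File "<stdin>", line 24, in <module>
  File "<stdin>", line 24, in <genexpr>
    res = _minimize_neldermead(fun, x0, args, callback, bounds=bounds,
                               **options)
    fxcc = func(xcc)
    fx = function(np.copy(x), *(wrapper_args + args))
  File "<stdin>", line 22, in f
  File "h.py", line 12, in proj
    c=camera_info(name); R=F@c['T'][:3,:3].T; t=-R@c['T'][:3,3]
ValueError: time passes only in moves, steps and waits
```

```bash
sed -i 's/^from workcell import camera_info/from workcell import camera_info as _ci\nfrom functools import cache\ncamera_info=cache(_ci)/; s/,140,60)/,100,60)/' h.py
python3 - <<'E'
from h import *
im=cv2.imread("pics/top0.png"); sc=cv2.imread("pics/scene0.png")
n,l,s,c=cv2.connectedComponentsWithStats(mask(im,'green')); i=l[253,403]; print('green',c[i],s[i,4],at_z('top',c[i],.094))
n,l,s,c=cv2.connectedComponentsWithStats(mask(sc,'red')); i=l[211,159]; print(s[i])
print('red by eye',at_z('top',(442,295.7),.094), at_z('scene',(159,209),.087))
binT=dict(green=(175,228),blue=(491,231),red=(251,188),yellow=(408,178))
binS=dict(green=(447,195),blue=(116,303))
for k in binT:
  for name,img,p in(('top',im,binT[k]),('scene',sc,binS.get(k))):
    if p is None: continue
    n,l,s,c=cv2.connectedComponentsWithStats(mask(img,k)); i=l[p[1],p[0]]
    y,x=np.nonzero(l==i); hull=cv2.convexHull(np.c_[x,y].astype(np.float32))
    def f(v):
        q=np.array([[sx*.038,sy*.038] for sx,sy in((1,1),(1,-1),(-1,-1),(-1,1))])
        cs,sn=np.cos(v[2]),np.sin(v[2]); q=q@np.array([[cs,sn],[-sn,cs]])+v[:2]
        h=cv2.convexHull(proj(name,np.r_[np.c_[q,[0]*4],np.c_[q,[.026]*4]]).astype(np.float32))
        I=cv2.intersectConvexConvex(h,hull)[0]; return -I/(cv2.contourArea(h)+cv2.contourArea(hull)-I)
    p0=at_z(name,p,.01); b=min((minimize(f,[*p0[:2],w],method='Nelder-Mead',options=dict(initial_simplex=[[*p0[:2],w],[p0[0]+.01,p0[1],w],[p0[0],p0[1]+.01,w],[*p0[:2],w+.2]])) for w in(-.6,-.2,.2,.6)),key=lambda r:r.fun)
    print(k,name,s[i,4],b.x,b.fun)
E
```

```text
green [403.5 253. ] 100 [ 0.4457 -0.1704  0.094 ]
[153 204  15  15 157]
red by eye [ 0.3445 -0.2592  0.094 ] [ 0.3435 -0.2607  0.087 ]
green top 772 [ 0.5162  0.4106 -0.158 ] -0.882917173793666
green scene 761 [ 0.5151  0.4108 -0.2851] -0.8834552156962263
blue top 906 [ 0.5002 -0.406  -1.1129] -0.9254938905874478
blue scene 1712 [ 0.499  -0.408   0.4817] -0.9659532816736078
red top 876 [0.62   0.2112 0.3531] -0.951551518907199
yellow top 909 [ 0.6398 -0.2004  0.4062] -0.9678526385461053
```

Request:
drive_tool(targets=[{"dx": 0, "dy": 0, "dz": -0.1, "yaw": 0, "fingers": 0}], squeeze=30)

```text
clock: 0.2
position: [0.2447, -0.5743, 0.2403]
tool_rot: [-3.139, 0.0, 0.403]
force: [0.2, 1.1, 0.3]
grip_width: 0.0851
finger_force: 0.0
```

Request:
drive_tool(targets=[{"yaw": -0.083}, {"yaw": -0.083}, {"yaw": -0.083}, {"yaw": -0.083}, {"yaw": -0.083}, {"yaw": -0.083}, {"yaw": -0.083}, {"yaw": -0.083}, {"yaw": -0.079}, {"dx": 0}])

```text
invalid input
```

Request:
drive_tool(targets=[{"dx": 0, "dy": 0, "dz": 0, "yaw": -0.083, "fingers": 0}, {"dx": 0, "dy": 0, "dz": 0, "yaw": -0.083, "fingers": 0}, {"dx": 0, "dy": 0, "dz": 0, "yaw": -0.083, "fingers": 0}, {"dx": 0, "dy": 0, "dz": 0, "yaw": -0.083, "fingers": 0}, {"dx": 0, "dy": 0, "dz": 0, "yaw": -0.083, "fingers": 0}, {"dx": 0, "dy": 0, "dz": 0, "yaw": -0.083, "fingers": 0}, {"dx": 0, "dy": 0, "dz": 0, "yaw": -0.083, "fingers": 0}, {"dx": 0, "dy": 0, "dz": 0, "yaw": -0.083, "fingers": 0}, {"dx": 0, "dy": 0, "dz": 0, "yaw": -0.079, "fingers": 0}, {"dx": 0, "dy": 0, "dz": 0, "yaw": 0, "fingers": 0}])

```text
clock: 1.2
position: [0.2448, -0.5752, 0.2418]
tool_rot: [3.141, 0.0, 1.572]
force: [-0.5, -1.0, 0.5]
grip_width: 0.0855
finger_force: 0.0
```

Request:
drive_tool(targets=[{"dx": 0.4, "dy": 0.125, "dz": 0, "yaw": 0, "fingers": 0}, {"dx": 0.4, "dy": 0.125, "dz": 0, "yaw": 0, "fingers": 0}, {"dx": 0.4, "dy": 0.125, "dz": 0, "yaw": 0, "fingers": 0}, {"dx": 0.4, "dy": 0.125, "dz": 0, "yaw": 0, "fingers": 0}, {"dx": 0.4, "dy": 0.125, "dz": 0, "yaw": 0, "fingers": 0}, {"dx": 0.4, "dy": 0.125, "dz": 0, "yaw": 0, "fingers": 0}, {"dx": 0.4, "dy": 0.125, "dz": 0, "yaw": 0, "fingers": 0}, {"dx": 0.36, "dy": 0.125, "dz": 0, "yaw": 0, "fingers": 0}, {"dx": 0, "dy": 0, "dz": 0, "yaw": 0, "fingers": 0}, {"dx": 0, "dy": 0, "dz": 0, "yaw": 0, "fingers": 0}])

```text
clock: 2.2
position: [0.3456, -0.2589, 0.2418]
tool_rot: [3.141, 0.001, 1.568]
force: [-0.2, -0.6, -0.6]
grip_width: 0.0856
finger_force: 0.0
```

```bash
cat > w.py <<'E'
from h import *
from workcell import readout, grab_frame
from scipy.spatial.transform import Rotation as Ro
import sys
# wrist: project where cap top of bottle at (x,y) should appear; find blob, give world xy
def wr(col,x,y,z=.094,fn=None):
    s=readout.observe(); im=grab_frame('wrist'); c=camera_info('wrist')
    T=np.eye(4); T[:3,:3]=Ro.from_euler('xyz',s['tool_rot']).as_matrix(); T[:3,3]=s['position']
    W=T@c['hand_eye']; R=F@W[:3,:3].T
    e=cv2.projectPoints(np.array([[x,y,z]]),cv2.Rodrigues(R)[0],-R@W[:3,3],K(c),c['D'])[0][0,0]
    n,l,st,ce=cv2.connectedComponentsWithStats(mask(im,col))
    i=1+np.argmin(np.hypot(*(ce[1:]-e).T)+1e3*(st[1:,4]<60))
    u=cv2.undistortPoints(ce[i].reshape(1,1,2),K(c),c['D'])[0,0]; d=W[:3,:3]@F@np.r_[u,1]
    P=W[:3,3]+d*(z-W[2,3])/d[2]
    print(s['clock'],s['position'],s['qpos'],'exp',e,'got',ce[i],st[i],'->',P)
    if fn: cv2.imwrite(fn,im)
if __name__=='__main__': wr(sys.argv[1],float(sys.argv[2]),float(sys.argv[3]),fn=sys.argv[4] if len(sys.argv)>4 else None)
E
python3 w.py red .345 -.2595 pics/w1.png
```

```text
2.2 [ 0.3456 -0.2589  0.2418] [ 0.9057  0.2244 -0.4646  2.0498  0.1288  0.8938  0.3674] exp [326.8857 216.8545] got [326.4143 208.3834] [ 302  183   49   51 1745] -> [ 0.3447 -0.2532  0.094 ]
```

View pics/w1.png

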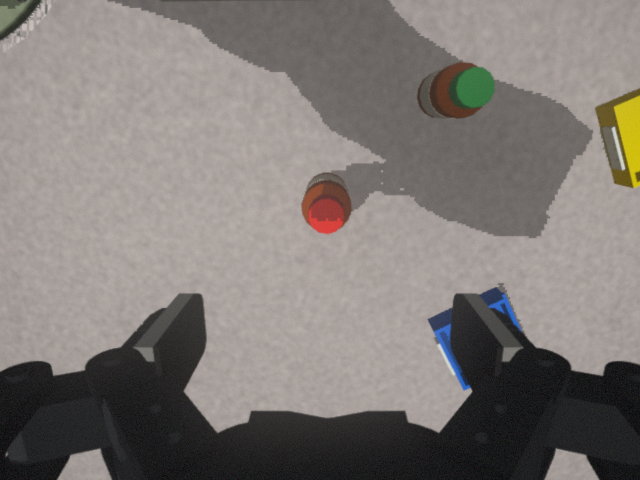

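Request:
drive_tool(targets=[{"dx": -0.006, "dy": -0.008, "dz": 0.3, "yaw": 0, "fingers": 0}, {"dx": 0, "dy": 0, "dz": 0.4, "yaw": 0, "fingers": 0}, {"dx": 0, "dy": 0, "dz": 0.4, "yaw": 0, "fingers": 0}, {"dx": 0, "dy": 0, "dz": 0.4, "yaw": 0, "fingers": 0}, {"dx": 0, "dy": 0, "dz": 0.3, "yaw": 0, "fingers": 0}, {"dx": 0, "dy": 0, "dz": 0.2, "yaw": 0, "fingers": 0}, {"dx": 0, "dy": 0, "dz": 0.06, "yaw": 0, "fingers": 0}, {"dx": 0, "dy": 0, "dz": 0, "yaw": 0, "fingers": 0}, {"dx": 0, "dy": 0, "dz": 0, "yaw": 0, "fingers": 1}, {"dx": 0, "dy": 0, "dz": 0, "yaw": 0, "fingers": 1}, {"dx": 0, "dy": 0, "dz": 0, "yaw": 0, "fingers": 1}, {"dx": 0, "dy": 0, "dz": 0, "yaw": 0, "fingers": 1}, {"dx": 0, "dy": 0, "dz": 0, "yaw": 0, "fingers": 1}, {"dx": 0, "dy": 0, "dz": 0, "yaw": 0, "fingers": 1}, {"dx": 0, "dy": 0, "dz": 0, "yaw": 0, "fingers": 1}, {"dx": 0, "dy": 0, "dz": 0, "yaw": 0, "fingers": 1}], squeeze=30)

```text
clock: 3.85
position: [0.3447, -0.2601, 0.0361]
tool_rot: [3.141, 0.001, 1.569]
force: [-2.2, 0.2, 13.5]
grip_width: 0.0391
finger_force: 28.6
```

Request:
drive_tool(targets=[{"dx": 0, "dy": 0, "dz": -0.1, "yaw": 0, "fingers": 1}, {"dx": 0, "dy": 0, "dz": -0.3, "yaw": 0, "fingers": 1}, {"dx": 0, "dy": 0, "dz": -0.4, "yaw": 0, "fingers": 1}, {"dx": 0, "dy": 0, "dz": -0.4, "yaw": 0, "fingers": 1}, {"dx": 0.106, "dy": 0.064, "dz": -0.3, "yaw": 0, "fingers": 1}, {"dx": 0.2, "dy": 0.12, "dz": -0.1, "yaw": 0, "fingers": 1}, {"dx": 0.34, "dy": 0.2, "dz": 0, "yaw": 0, "fingers": 1}, {"dx": 0.4, "dy": 0.23, "dz": 0, "yaw": 0, "fingers": 1}, {"dx": 0.4, "dy": 0.23, "dz": 0, "yaw": 0, "fingers": 1}, {"dx": 0.4, "dy": 0.23, "dz": 0, "yaw": 0, "fingers": 1}, {"dx": 0.4, "dy": 0.23, "dz": 0, "yaw": 0, "fingers": 1}, {"dx": 0.4, "dy": 0.23, "dz": 0, "yaw": 0, "fingers": 1}, {"dx": 0.4, "dy": 0.23, "dz": 0, "yaw": 0, "fingers": 1}, {"dx": 0.4, "dy": 0.23, "dz": 0, "yaw": 0, "fingers": 1}, {"dx": 0.4, "dy": 0.23, "dz": 0, "yaw": 0, "fingers": 1}, {"dx": 0.34, "dy": 0.2, "dz": 0, "yaw": 0, "fingers": 1}, {"dx": 0.3, "dy": 0.18, "dz": 0, "yaw": 0, "fingers": 1}, {"dx": 0.2, "dy": 0.14, "dz": 0, "yaw": 0, "fingers": 1}, {"dx": 0.02, "dy": 0.004, "dz": 0, "yaw": 0, "fingers": 1}, {"dx": 0, "dy": 0, "dz": 0, "yaw": 0, "fingers": 1}])

```text
clock: 5.85
position: [0.6193, 0.211, 0.1957]
tool_rot: [-3.141, -0.0, 1.571]
force: [-0.5, 0.1, -0.8]
grip_width: 0.039
finger_force: 30.8
```

Request:
drive_tool(targets=[{"dx": 0, "dy": 0, "dz": 0.2, "yaw": 0, "fingers": 1}, {"dx": 0, "dy": 0, "dz": 0.35, "yaw": 0, "fingers": 1}, {"dx": 0, "dy": 0, "dz": 0.35, "yaw": 0, "fingers": 1}, {"dx": 0, "dy": 0, "dz": 0.3, "yaw": 0, "fingers": 1}, {"dx": 0, "dy": 0, "dz": 0.15, "yaw": 0, "fingers": 1}, {"dx": 0, "dy": 0, "dz": 0.1, "yaw": 0, "fingers": 1}, {"dx": 0, "dy": 0, "dz": 0.05, "yaw": 0, "fingers": 1}, {"dx": 0, "dy": 0, "dz": 0.03, "yaw": 0, "fingers": 1}, {"dx": 0, "dy": 0, "dz": 0.02, "yaw": 0, "fingers": 1}, {"dx": 0, "dy": 0, "dz": 0, "yaw": 0, "fingers": 1}])

```text
clock: 6.85
position: [0.62, 0.2108, 0.0408]
tool_rot: [3.141, -0.0, 1.57]
force: [0.4, 0.1, -0.7]
grip_width: 0.039
finger_force: 30.8
```

Request:
drive_tool(targets=[{"dx": 0, "dy": 0, "dz": 0.01, "yaw": 0, "fingers": 1}, {"dx": 0, "dy": 0, "dz": 0.01, "yaw": 0, "fingers": 1}, {"dx": 0, "dy": 0, "dz": 0, "yaw": 0, "fingers": 1}])

```text
clock: 7.15
position: [0.6201, 0.211, 0.0402]
tool_rot: [3.14, -0.0, 1.57]
force: [-7.7, -2.0, 22.9]
grip_width: 0.0389
finger_force: 33.3
```

Request:
drive_tool(targets=[{"dx": 0, "dy": 0, "dz": 0, "yaw": 0, "fingers": 0}, {"dx": 0, "dy": 0, "dz": 0, "yaw": 0, "fingers": 0}, {"dx": 0, "dy": 0, "dz": 0, "yaw": 0, "fingers": 0}, {"dx": 0, "dy": 0, "dz": 0, "yaw": 0, "fingers": 0}, {"dx": 0, "dy": 0, "dz": 0, "yaw": 0, "fingers": 0}, {"dx": 0, "dy": 0, "dz": -0.15, "yaw": 0, "fingers": 0}, {"dx": 0, "dy": 0, "dz": -0.3, "yaw": 0, "fingers": 0}, {"dx": 0, "dy": 0, "dz": -0.5, "yaw": 0, "fingers": 0}, {"dx": 0, "dy": 0, "dz": -0.5, "yaw": 0, "fingers": 0}, {"dx": 0, "dy": 0, "dz": -0.5, "yaw": 0, "fingers": 0}, {"dx": -0.12, "dy": -0.34, "dz": 0, "yaw": 0, "fingers": 0}, {"dx": -0.12, "dy": -0.4, "dz": 0, "yaw": 0, "fingers": 0}, {"dx": -0.12, "dy": -0.4, "dz": 0, "yaw": 0, "fingers": 0}, {"dx": -0.1, "dy": -0.4, "dz": 0, "yaw": 0, "fingers": 0}, {"dx": -0.1, "dy": -0.2, "dz": 0, "yaw": 0, "fingers": 0}, {"dx": 0, "dy": 0, "dz": 0, "yaw": 0, "fingers": 0}, {"dx": 0, "dy": 0, "dz": 0, "yaw": 0, "fingers": 0}])

```text
clock: 8.85
position: [0.4461, 0.1549, 0.2344]
tool_rot: [3.14, -0.0, 1.57]
force: [-0.3, -0.6, 0.3]
grip_width: 0.0852
finger_force: 0.0
```

```bash
python3 w.py yellow .446 .155; python3 -c "
from workcell import grab_frame
import cv2;cv2.imwrite('pics/s1.png',grab_frame('scene'))"
```

```text
8.85 [0.4461 0.1549 0.2344] [ 0.0423  0.3242 -0.6192  1.9628  0.2351  0.9235 -0.696 ] exp [327.2657 218.4441] got [325.9713 214.6294] [ 308  194   37   40 1082] -> [0.4451 0.1578 0.094 ]
```

View pics/s1.png

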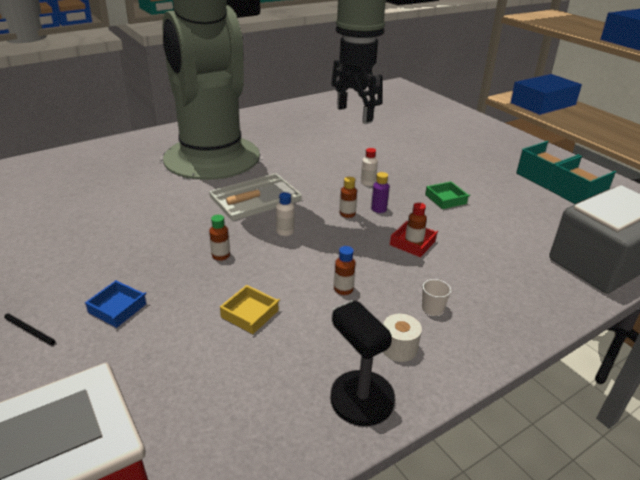

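Request:
drive_tool(targets=[{"dx": 0.008, "dy": -0.005, "dz": 0.3, "yaw": 0, "fingers": 0}, {"dx": 0, "dy": 0, "dz": 0.4, "yaw": 0, "fingers": 0}, {"dx": 0, "dy": 0, "dz": 0.4, "yaw": 0, "fingers": 0}, {"dx": 0, "dy": 0, "dz": 0.4, "yaw": 0, "fingers": 0}, {"dx": 0, "dy": 0, "dz": 0.3, "yaw": 0, "fingers": 0}, {"dx": 0, "dy": 0, "dz": 0.15, "yaw": 0, "fingers": 0}, {"dx": 0, "dy": 0, "dz": 0.034, "yaw": 0, "fingers": 0}, {"dx": 0, "dy": 0, "dz": 0, "yaw": 0, "fingers": 0}, {"dx": 0, "dy": 0, "dz": 0, "yaw": 0, "fingers": 1}, {"dx": 0, "dy": 0, "dz": 0, "yaw": 0, "fingers": 1}, {"dx": 0, "dy": 0, "dz": 0, "yaw": 0, "fingers": 1}, {"dx": 0, "dy": 0, "dz": 0, "yaw": 0, "fingers": 1}, {"dx": 0, "dy": 0, "dz": 0, "yaw": 0, "fingers": 1}, {"dx": 0, "dy": 0, "dz": 0, "yaw": 0, "fingers": 1}, {"dx": 0, "dy": 0, "dz": 0, "yaw": 0, "fingers": 1}, {"dx": 0, "dy": 0, "dz": 0, "yaw": 0, "fingers": 1}], squeeze=30)

```text
clock: 10.55
position: [0.4456, 0.1557, 0.0356]
tool_rot: [3.14, -0.0, 1.57]
force: [-1.6, -1.1, 9.8]
grip_width: 0.039
finger_force: 29.0
```

Request:
drive_tool(targets=[{"dx": 0, "dy": 0, "dz": -0.1, "yaw": 0, "fingers": 1}, {"dx": 0, "dy": 0, "dz": -0.3, "yaw": 0, "fingers": 1}, {"dx": 0, "dy": 0, "dz": -0.4, "yaw": 0, "fingers": 1}, {"dx": 0, "dy": 0, "dz": -0.4, "yaw": 0, "fingers": 1}, {"dx": -0.1, "dy": 0.054, "dz": -0.3, "yaw": 0, "fingers": 1}, {"dx": -0.2, "dy": 0.108, "dz": -0.1, "yaw": 0, "fingers": 1}, {"dx": -0.33, "dy": 0.18, "dz": 0, "yaw": 0, "fingers": 1}, {"dx": -0.4, "dy": 0.216, "dz": 0, "yaw": 0, "fingers": 1}, {"dx": -0.4, "dy": 0.216, "dz": 0, "yaw": 0, "fingers": 1}, {"dx": -0.4, "dy": 0.216, "dz": 0, "yaw": 0, "fingers": 1}, {"dx": -0.4, "dy": 0.216, "dz": 0, "yaw": 0, "fingers": 1}, {"dx": -0.4, "dy": 0.216, "dz": 0, "yaw": 0, "fingers": 1}, {"dx": -0.4, "dy": 0.216, "dz": 0, "yaw": 0, "fingers": 1}, {"dx": -0.3, "dy": 0.162, "dz": 0, "yaw": 0, "fingers": 1}, {"dx": -0.2, "dy": 0.108, "dz": 0, "yaw": 0, "fingers": 1}, {"dx": -0.04, "dy": 0.022, "dz": 0, "yaw": 0, "fingers": 1}, {"dx": 0, "dy": 0, "dz": 0, "yaw": 0, "fingers": 1}, {"dx": 0, "dy": 0, "dz": 0, "yaw": 0, "fingers": 1}])

```text
clock: 12.35
position: [0.6375, -0.2003, 0.1953]
tool_rot: [-3.142, -0.001, 1.571]
force: [-0.3, 0.8, -0.4]
grip_width: 0.0389
finger_force: 30.9
```

Request:
drive_tool(targets=[{"dx": 0, "dy": 0.008, "dz": 0.2, "yaw": 0, "fingers": 1}, {"dx": 0, "dy": 0, "dz": 0.35, "yaw": 0, "fingers": 1}, {"dx": 0, "dy": 0, "dz": 0.35, "yaw": 0, "fingers": 1}, {"dx": 0, "dy": 0, "dz": 0.3, "yaw": 0, "fingers": 1}, {"dx": 0, "dy": 0, "dz": 0.15, "yaw": 0, "fingers": 1}, {"dx": 0, "dy": 0, "dz": 0.1, "yaw": 0, "fingers": 1}, {"dx": 0, "dy": 0, "dz": 0.05, "yaw": 0, "fingers": 1}, {"dx": 0, "dy": 0, "dz": 0.03, "yaw": 0, "fingers": 1}, {"dx": 0, "dy": 0, "dz": 0.015, "yaw": 0, "fingers": 1}, {"dx": 0, "dy": 0, "dz": 0.01, "yaw": 0, "fingers": 1}, {"dx": 0, "dy": 0, "dz": 0, "yaw": 0, "fingers": 1}])

```text
clock: 13.45
position: [0.6388, -0.2017, 0.0399]
tool_rot: [3.141, 0.0, 1.57]
force: [0.4, -0.4, -2.4]
grip_width: 0.0389
finger_force: 30.9
```

Request:
drive_tool(targets=[{"dx": 0, "dy": 0, "dz": 0.006, "yaw": 0, "fingers": 1}, {"dx": 0, "dy": 0, "dz": 0, "yaw": 0, "fingers": 0}, {"dx": 0, "dy": 0, "dz": 0, "yaw": 0, "fingers": 0}, {"dx": 0, "dy": 0, "dz": 0, "yaw": 0, "fingers": 0}, {"dx": 0, "dy": 0, "dz": 0, "yaw": 0, "fingers": 0}, {"dx": 0, "dy": 0, "dz": 0, "yaw": 0, "fingers": 0}, {"dx": 0, "dy": 0, "dz": -0.15, "yaw": 0, "fingers": 0}, {"dx": 0, "dy": 0, "dz": -0.3, "yaw": 0, "fingers": 0}, {"dx": 0, "dy": 0, "dz": -0.5, "yaw": 0, "fingers": 0}, {"dx": 0, "dy": 0, "dz": -0.5, "yaw": 0, "fingers": 0}, {"dx": 0, "dy": 0, "dz": -0.5, "yaw": 0, "fingers": 0}, {"dx": 0.06, "dy": -0.35, "dz": 0, "yaw": 0, "fingers": 0}, {"dx": 0.06, "dy": -0.45, "dz": 0, "yaw": 0, "fingers": 0}, {"dx": 0.06, "dy": -0.45, "dz": 0, "yaw": 0, "fingers": 0}, {"dx": 0.06, "dy": -0.45, "dz": 0, "yaw": 0, "fingers": 0}, {"dx": 0.06, "dy": -0.23, "dz": 0, "yaw": 0, "fingers": 0}, {"dx": 0, "dy": 0, "dz": 0, "yaw": 0, "fingers": 0}, {"dx": 0, "dy": 0, "dz": 0, "yaw": 0, "fingers": 0}])

```text
clock: 15.25
position: [0.446, -0.1716, 0.235]
tool_rot: [3.14, 0.001, 1.57]
force: [0.7, 1.5, -0.1]
grip_width: 0.085
finger_force: 0.0
```

```bash
python3 w.py green .446 -.172; python3 -c "
from workcell import grab_frame
import cv2;cv2.imwrite('pics/s2.png',grab_frame('scene'))"
```

```text
15.25 [ 0.446  -0.1716  0.235 ] [ 0.7028  0.3251 -0.5689  1.9508  0.2184  0.924   0.0242] exp [327.3646 218.723 ] got [325.481  215.6457] [ 308  198   36   36 1002] -> [ 0.4447 -0.1698  0.094 ]
```

View pics/s2.png

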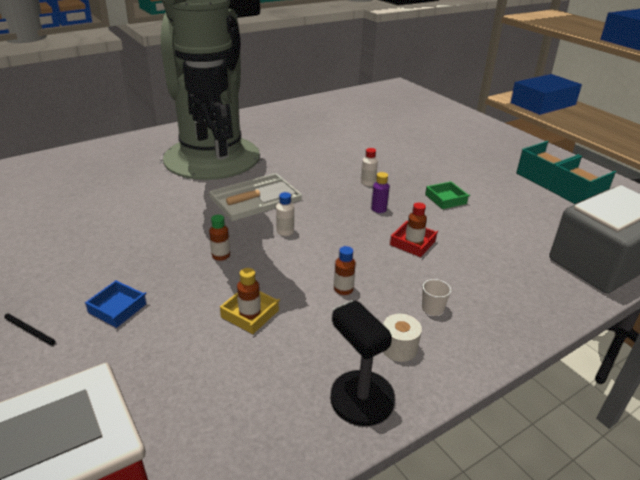

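Red and yellow stand in their bins; green is next (cap at y ≈ -0.171).

Request:
drive_tool(targets=[{"dx": 0.008, "dy": -0.005, "dz": 0.3, "yaw": 0, "fingers": 0}, {"dx": 0, "dy": 0, "dz": 0.4, "yaw": 0, "fingers": 0}, {"dx": 0, "dy": 0, "dz": 0.4, "yaw": 0, "fingers": 0}, {"dx": 0, "dy": 0, "dz": 0.4, "yaw": 0, "fingers": 0}, {"dx": 0, "dy": 0, "dz": 0.3, "yaw": 0, "fingers": 0}, {"dx": 0, "dy": 0, "dz": 0.15, "yaw": 0, "fingers": 0}, {"dx": 0, "dy": 0, "dz": 0.04, "yaw": 0, "fingers": 0}, {"dx": 0, "dy": 0, "dz": 0, "yaw": 0, "fingers": 0}, {"dx": 0, "dy": 0, "dz": 0, "yaw": 0, "fingers": 1}, {"dx": 0, "dy": 0, "dz": 0, "yaw": 0, "fingers": 1}, {"dx": 0, "dy": 0, "dz": 0, "yaw": 0, "fingers": 1}, {"dx": 0, "dy": 0, "dz": 0, "yaw": 0, "fingers": 1}, {"dx": 0, "dy": 0, "dz": 0, "yaw": 0, "fingers": 1}, {"dx": 0, "dy": 0, "dz": 0, "yaw": 0, "fingers": 1}, {"dx": 0, "dy": 0, "dz": 0, "yaw": 0, "fingers": 1}, {"dx": 0, "dy": 0, "dz": 0, "yaw": 0, "fingers": 1}], squeeze=30)

```text
clock: 16.95
position: [0.4455, -0.1709, 0.0355]
tool_rot: [3.141, 0.001, 1.57]
force: [-2.5, 0.2, 9.9]
grip_width: 0.0391
finger_force: 28.9
```

Request:
drive_tool(targets=[{"dx": 0, "dy": 0, "dz": -0.1, "yaw": 0, "fingers": 1}, {"dx": 0, "dy": 0, "dz": -0.3, "yaw": 0, "fingers": 1}, {"dx": 0, "dy": 0, "dz": -0.4, "yaw": 0, "fingers": 1}, {"dx": 0, "dy": 0, "dz": -0.4, "yaw": 0, "fingers": 1}, {"dx": 0.1, "dy": 0.01, "dz": -0.3, "yaw": 0, "fingers": 1}, {"dx": 0.2, "dy": 0.02, "dz": -0.1, "yaw": 0, "fingers": 1}, {"dx": 0.33, "dy": 0.04, "dz": 0, "yaw": 0, "fingers": 1}, {"dx": 0.45, "dy": 0.055, "dz": 0, "yaw": 0, "fingers": 1}, {"dx": 0.45, "dy": 0.055, "dz": 0, "yaw": 0, "fingers": 1}, {"dx": 0.45, "dy": 0.055, "dz": 0, "yaw": 0, "fingers": 1}, {"dx": 0.45, "dy": 0.055, "dz": 0, "yaw": 0, "fingers": 1}, {"dx": 0.45, "dy": 0.055, "dz": 0, "yaw": 0, "fingers": 1}, {"dx": 0.45, "dy": 0.055, "dz": 0, "yaw": 0, "fingers": 1}, {"dx": 0.45, "dy": 0.055, "dz": 0, "yaw": 0, "fingers": 1}, {"dx": 0.45, "dy": 0.055, "dz": 0, "yaw": 0, "fingers": 1}, {"dx": 0.45, "dy": 0.055, "dz": 0, "yaw": 0, "fingers": 1}, {"dx": 0.45, "dy": 0.055, "dz": 0, "yaw": 0, "fingers": 1}, {"dx": 0.4, "dy": 0.05, "dz": 0, "yaw": 0, "fingers": 1}, {"dx": 0.2, "dy": 0.02, "dz": 0, "yaw": 0, "fingers": 1}, {"dx": 0.09, "dy": 0.01, "dz": 0, "yaw": 0, "fingers": 1}])

```text
clock: 18.95
position: [0.5148, 0.4135, 0.1952]
tool_rot: [-3.141, -0.001, 1.572]
force: [-0.8, -0.2, -1.0]
grip_width: 0.0389
finger_force: 30.8
```

Request:
drive_tool(targets=[{"dx": 0, "dy": 0, "dz": 0, "yaw": 0, "fingers": 1}, {"dx": 0, "dy": 0, "dz": 0, "yaw": 0, "fingers": 1}])

```text
clock: 19.15
position: [0.516, 0.4099, 0.195]
tool_rot: [3.141, 0.001, 1.569]
force: [0.3, -0.9, -0.4]
grip_width: 0.0389
finger_force: 30.8
```

Request:
drive_tool(targets=[{"dx": 0, "dy": 0, "dz": 0.2, "yaw": 0, "fingers": 1}, {"dx": 0, "dy": 0, "dz": 0.35, "yaw": 0, "fingers": 1}, {"dx": 0, "dy": 0, "dz": 0.35, "yaw": 0, "fingers": 1}, {"dx": 0, "dy": 0, "dz": 0.3, "yaw": 0, "fingers": 1}, {"dx": 0, "dy": 0, "dz": 0.15, "yaw": 0, "fingers": 1}, {"dx": 0, "dy": 0, "dz": 0.1, "yaw": 0, "fingers": 1}, {"dx": 0, "dy": 0, "dz": 0.05, "yaw": 0, "fingers": 1}, {"dx": 0, "dy": 0, "dz": 0.03, "yaw": 0, "fingers": 1}, {"dx": 0, "dy": 0, "dz": 0.015, "yaw": 0, "fingers": 1}, {"dx": 0, "dy": 0, "dz": 0.01, "yaw": 0, "fingers": 1}, {"dx": 0, "dy": 0, "dz": 0, "yaw": 0, "fingers": 1}])

```text
clock: 20.25
position: [0.5159, 0.4115, 0.0397]
tool_rot: [3.141, -0.0, 1.57]
force: [-0.3, -0.2, -0.6]
grip_width: 0.0386
finger_force: 30.8
```

Request:
drive_tool(targets=[{"dx": 0, "dy": 0, "dz": 0.007, "yaw": 0, "fingers": 1}, {"dx": 0, "dy": 0, "dz": 0, "yaw": 0, "fingers": 0}, {"dx": 0, "dy": 0, "dz": 0, "yaw": 0, "fingers": 0}, {"dx": 0, "dy": 0, "dz": 0, "yaw": 0, "fingers": 0}, {"dx": 0, "dy": 0, "dz": 0, "yaw": 0, "fingers": 0}, {"dx": 0, "dy": 0, "dz": 0, "yaw": 0, "fingers": 0}, {"dx": 0, "dy": 0, "dz": -0.15, "yaw": 0, "fingers": 0}, {"dx": 0, "dy": 0, "dz": -0.3, "yaw": 0, "fingers": 0}, {"dx": 0, "dy": 0, "dz": -0.5, "yaw": 0, "fingers": 0}, {"dx": 0, "dy": 0, "dz": -0.5, "yaw": 0, "fingers": 0}, {"dx": 0, "dy": 0, "dz": -0.5, "yaw": 0, "fingers": 0}])

```text
clock: 21.35
position: [0.5152, 0.4113, 0.2369]
tool_rot: [3.141, -0.001, 1.57]
force: [0.8, 0.2, -0.3]
grip_width: 0.0851
finger_force: 0.0
```

Request:
drive_tool(targets=[{"dx": -0.2, "dy": 0.072, "dz": 0, "yaw": 0, "fingers": 0}, {"dx": -0.35, "dy": 0.126, "dz": 0, "yaw": 0, "fingers": 0}, {"dx": -0.42, "dy": 0.151, "dz": 0, "yaw": 0, "fingers": 0}, {"dx": -0.42, "dy": 0.151, "dz": 0, "yaw": 0, "fingers": 0}, {"dx": -0.42, "dy": 0.151, "dz": 0, "yaw": 0, "fingers": 0}, {"dx": -0.42, "dy": 0.151, "dz": 0, "yaw": 0, "fingers": 0}, {"dx": -0.42, "dy": 0.151, "dz": 0, "yaw": 0, "fingers": 0}, {"dx": -0.42, "dy": 0.151, "dz": 0, "yaw": 0, "fingers": 0}, {"dx": -0.42, "dy": 0.151, "dz": 0, "yaw": 0, "fingers": 0}, {"dx": -0.42, "dy": 0.151, "dz": 0, "yaw": 0, "fingers": 0}, {"dx": -0.325, "dy": 0.12, "dz": 0, "yaw": 0, "fingers": 0}, {"dx": 0, "dy": 0, "dz": 0, "yaw": 0, "fingers": 0}, {"dx": 0, "dy": 0, "dz": 0, "yaw": 0, "fingers": 0}])

```text
clock: 22.65
position: [0.6678, -0.0126, 0.2344]
tool_rot: [3.141, -0.0, 1.569]
force: [-0.8, 0.1, -0.5]
grip_width: 0.0854
finger_force: 0.0
```

```bash
python3 w.py blue .6685 -.012
```

```text
22.65 [ 0.6678 -0.0126  0.2344] [ 0.2821  0.6424 -0.5737  1.4511  0.3631  1.1544 -0.3496] exp [328.6306 217.7969] got [327.1483 215.0236] [ 309  197   37   37 1059] -> [ 0.6675 -0.01    0.094 ]
```

Request:
drive_tool(targets=[{"dx": 0.012, "dy": 0, "dz": 0.3, "yaw": 0, "fingers": 0}, {"dx": 0, "dy": 0, "dz": 0.4, "yaw": 0, "fingers": 0}, {"dx": 0, "dy": 0, "dz": 0.4, "yaw": 0, "fingers": 0}, {"dx": 0, "dy": 0, "dz": 0.4, "yaw": 0, "fingers": 0}, {"dx": 0, "dy": 0, "dz": 0.3, "yaw": 0, "fingers": 0}, {"dx": 0, "dy": 0, "dz": 0.15, "yaw": 0, "fingers": 0}, {"dx": 0, "dy": 0, "dz": 0.034, "yaw": 0, "fingers": 0}, {"dx": 0, "dy": 0, "dz": 0, "yaw": 0, "fingers": 0}, {"dx": 0, "dy": 0, "dz": 0, "yaw": 0, "fingers": 1}, {"dx": 0, "dy": 0, "dz": 0, "yaw": 0, "fingers": 1}, {"dx": 0, "dy": 0, "dz": 0, "yaw": 0, "fingers": 1}, {"dx": 0, "dy": 0, "dz": 0, "yaw": 0, "fingers": 1}, {"dx": 0, "dy": 0, "dz": 0, "yaw": 0, "fingers": 1}, {"dx": 0, "dy": 0, "dz": 0, "yaw": 0, "fingers": 1}, {"dx": 0, "dy": 0, "dz": 0, "yaw": 0, "fingers": 1}, {"dx": 0, "dy": 0, "dz": 0, "yaw": 0, "fingers": 1}], squeeze=30)

```text
clock: 24.3
position: [0.6683, -0.0111, 0.0362]
tool_rot: [3.141, 0.0, 1.57]
force: [-1.6, -0.9, 8.7]
grip_width: 0.039
finger_force: 29.4
```

Request:
drive_tool(targets=[{"dx": 0, "dy": 0, "dz": -0.1, "yaw": 0, "fingers": 1}, {"dx": 0, "dy": 0, "dz": -0.3, "yaw": 0, "fingers": 1}, {"dx": 0, "dy": 0, "dz": -0.4, "yaw": 0, "fingers": 1}, {"dx": 0, "dy": 0, "dz": -0.4, "yaw": 0, "fingers": 1}, {"dx": -0.1, "dy": -0.043, "dz": -0.3, "yaw": 0, "fingers": 1}, {"dx": -0.2, "dy": -0.085, "dz": -0.1, "yaw": 0, "fingers": 1}, {"dx": -0.36, "dy": -0.153, "dz": 0, "yaw": 0, "fingers": 1}, {"dx": -0.4, "dy": -0.17, "dz": 0, "yaw": 0, "fingers": 1}, {"dx": -0.4, "dy": -0.17, "dz": 0, "yaw": 0, "fingers": 1}, {"dx": -0.4, "dy": -0.17, "dz": 0, "yaw": 0, "fingers": 1}, {"dx": -0.4, "dy": -0.17, "dz": 0, "yaw": 0, "fingers": 1}, {"dx": -0.4, "dy": -0.17, "dz": 0, "yaw": 0, "fingers": 1}, {"dx": -0.4, "dy": -0.17, "dz": 0, "yaw": 0, "fingers": 1}, {"dx": -0.4, "dy": -0.17, "dz": 0, "yaw": 0, "fingers": 1}, {"dx": -0.3, "dy": -0.13, "dz": 0, "yaw": 0, "fingers": 1}, {"dx": -0.15, "dy": -0.064, "dz": 0, "yaw": 0, "fingers": 1}, {"dx": -0.05, "dy": -0.022, "dz": 0, "yaw": 0, "fingers": 1}, {"dx": 0, "dy": 0, "dz": 0, "yaw": 0, "fingers": 1}, {"dx": 0, "dy": 0, "dz": 0, "yaw": 0, "fingers": 1}])

```text
clock: 26.2
position: [0.4998, -0.4052, 0.1954]
tool_rot: [3.141, -0.001, 1.572]
force: [0.0, -0.5, -0.6]
grip_width: 0.0391
finger_force: 30.5
```

Request:
drive_tool(targets=[{"dx": 0, "dy": 0, "dz": 0.2, "yaw": 0, "fingers": 1}, {"dx": 0, "dy": 0, "dz": 0.35, "yaw": 0, "fingers": 1}, {"dx": 0, "dy": 0, "dz": 0.35, "yaw": 0, "fingers": 1}, {"dx": 0, "dy": 0, "dz": 0.3, "yaw": 0, "fingers": 1}])

```text
clock: 26.6
position: [0.4996, -0.405, 0.0738]
tool_rot: [3.142, -0.001, 1.572]
force: [0.2, -0.5, -0.9]
grip_width: 0.0393
finger_force: 30.5
```

Request:
drive_tool(targets=[{"dx": -0.01, "dy": 0, "dz": 0.15, "yaw": 0, "fingers": 1}, {"dx": 0, "dy": 0, "dz": 0.1, "yaw": 0, "fingers": 1}, {"dx": 0, "dy": 0, "dz": 0.05, "yaw": 0, "fingers": 1}, {"dx": 0, "dy": 0, "dz": 0.03, "yaw": 0, "fingers": 1}, {"dx": 0, "dy": 0, "dz": 0.015, "yaw": 0, "fingers": 1}, {"dx": 0, "dy": 0, "dz": 0.01, "yaw": 0, "fingers": 1}, {"dx": 0, "dy": 0, "dz": 0, "yaw": 0, "fingers": 1}])

```text
clock: 27.3
position: [0.4991, -0.4082, 0.0402]
tool_rot: [3.141, 0.001, 1.57]
force: [0.5, -0.5, -1.3]
grip_width: 0.0392
finger_force: 30.6
```

Request:
drive_tool(targets=[{"dx": 0, "dy": 0, "dz": 0.006, "yaw": 0, "fingers": 1}, {"dx": 0, "dy": 0, "dz": 0, "yaw": 0, "fingers": 0}, {"dx": 0, "dy": 0, "dz": 0, "yaw": 0, "fingers": 0}, {"dx": 0, "dy": 0, "dz": 0, "yaw": 0, "fingers": 0}, {"dx": 0, "dy": 0, "dz": 0, "yaw": 0, "fingers": 0}, {"dx": 0, "dy": 0, "dz": 0, "yaw": 0, "fingers": 0}, {"dx": 0, "dy": 0, "dz": -0.15, "yaw": 0, "fingers": 0}, {"dx": 0, "dy": 0, "dz": -0.3, "yaw": 0, "fingers": 0}, {"dx": 0, "dy": 0, "dz": -0.5, "yaw": 0, "fingers": 0}, {"dx": 0, "dy": 0, "dz": -0.5, "yaw": 0, "fingers": 0}, {"dx": 0, "dy": 0, "dz": -0.5, "yaw": 0, "fingers": 0}, {"dx": -0.4, "dy": -0.2, "dz": 0, "yaw": 0, "fingers": 0}, {"dx": -0.4, "dy": -0.2, "dz": 0, "yaw": 0, "fingers": 0}, {"dx": -0.4, "dy": -0.2, "dz": 0, "yaw": 0, "fingers": 0}, {"dx": -0.4, "dy": -0.2, "dz": 0, "yaw": 0, "fingers": 0}, {"dx": 0, "dy": 0, "dz": 0, "yaw": 0, "fingers": 0}, {"dx": 0, "dy": 0, "dz": 0, "yaw": 0, "fingers": 0}])

```text
clock: 29.0
position: [0.418, -0.5684, 0.2348]
tool_rot: [3.141, -0.0, 1.568]
force: [0.5, 1.1, -0.2]
grip_width: 0.0854
finger_force: 0.0
```

```bash
python3 - <<'E'
from h import *
from workcell import grab_frame
t=grab_frame('top'); s=grab_frame('scene')
cv2.imwrite('pics/t9.png',cv2.convertScaleAbs(cv2.resize(t[130:330,140:540],None,fx=2,fy=2,interpolation=cv2.INTER_CUBIC),alpha=1.5)); cv2.imwrite('pics/s9.png',s)
B=dict(red=(.6195,.2105),yellow=(.6385,-.201),green=(.5157,.4107),blue=(.4996,-.407))
for k,b in B.items():
    print(k,'expected cap px top',proj('top',[[*b,.099]])[0]-[140,130],'scene',proj('scene',[[*b,.09]])[0])
E
```

```text
red expected cap px top [104.2878  51.8433] scene [418.7597 208.1202]
yellow expected cap px top [275.4359  42.1749] scene [247.9818 275.1571]
green expected cap px top [21.7504 95.2926] scene [451.9104 167.1069]
blue expected cap px top [364.2963  99.5435] scene [108.3807 269.5399]
```

View pics/t9.png

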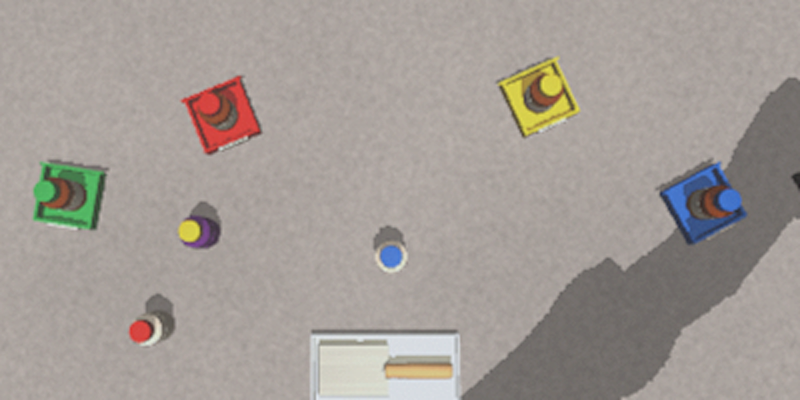

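View pics/s9.png

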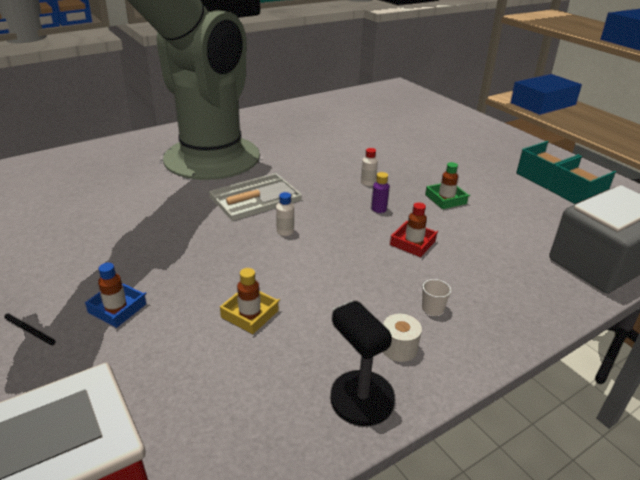

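All four stand upright: the top-view caps in the crop (red (208,104), yellow (551,85), green (45,191), blue (729,201)) are within 1–2 px of the expected centred positions. The white bottles have not moved.

```bash
python3 -c "
from workcell import workorder; print(workorder.job_done())"
```

```text
the job is handed in; nothing more can be done
None
```

I put all four amber bottles upright in the bins matching their caps, left the white and purple ones untouched, and handed the job in at about 29 s; the hand-in returned no verdict.

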